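Lay out a stripped laptop's parts and clamp its heat sink

ROBOT

A 7-joint arm with a two-finger parallel gripper is mounted at the origin on the work surface. World frame = base frame: x ahead of the robot, y to its left, z up, the work surface at z = 0. Lengths are in m, angles in rad, forces in N, time in s.
With the tool pointing down it reaches from about 0.425 to 0.925 m from the base axis. Payload 6.8 kg.
Tool frame: the origin (TCP) lies midway between the tips of the shut fingers; the grasp point (between the pads) lies 19 mm behind it (env.grasp_offset is the distance from the TCP to the grasp point, in m); z points along the fingers, y is the direction in which the jaws open and shut (so a half turn about z gives the same grasp; the last joint's range is limited). The gripper opens to 88 mm and grips with 3 to 60 N. Pads are 20 mm wide; open, the fingers measure 115 mm over their backs; the gripper's body (75 mm by 178 mm) begins 61 mm behind the grasp point.
Start: joints at [-1.373, 0.477, 0.022, 1.555, -0.011, 1.109, -0.083], TCP at [0.203, 0.644, 0.223] pointing down, gripper open.
Joint ranges: [-2.96, 2.96], [-0.34, 2.1], [-1.41, 1.46], [0.24, 2.44], [-1.37, 4.51], [0.17, 1.92], [-2.96, 2.96]. Speed limits (rad/s): [2.39, 2.39, 3.14, 3.14, 3.14, 3.14, 3.14].

INTERFACE

Orientations are given as a rotation vector (axis times angle).
In Python, from workcell import env gives the robot as it stands.
- The arm moves only by the tool jog_arm, never from a script. Its argument "series" is a list that holds one entry, the list of rows, each a list of 6 numbers: the shift along the tool's x, y, z in mm, then the turn, a rotation vector about the tool's x, y, z in rad. In form: [[[dx, dy, dz, wx, wy, wz], ...]]. A call has 1 to 10 rows; each row shifts and turns the commanded pose from where the row before left it, along the tool's axes as they then stand; what a row does not reach is not made up. A row lasts 1/10 s, in which the tool goes at most 50 mm and 8.59 degrees, less where a joint would pass 70% of its speed; a pose out of reach is approached as far as the arm can. A call is refused whole if a number of a shift passes 50 or a number of a turn 0.15, either way. A call with a gripper value outside its range is refused whole. "claw" is the finger opening in mm, from 0 to 87.8, set as the call begins (left out, the last holds). The fingers move at their own pace and stop on an object; "force" is the grip in N (left out, the last holds). Time passes only in rows, so rows that do not move let the fingers close. It gives the time, the measured TCP pose, the force and the opening at its end, in the units of the state.
- env.read_state(): the state, without advancing time (a new reading comes with each control period).
- env.capture(name): name is "scene" or "top"; returns the picture (420x560x3 uint8, blue, green, red); there is no depth.
- env.camera_params(name): a dict with "vfov" (degrees; the focal length in pixels is half the picture's height over the tangent of half this angle, whatever the lens; pixels are square), "cx", "cy" (the principal point, pixels), "pose" (4x4, takes a point from camera to world coordinates). Camera axes: x right, y up, looking along -z (the intrinsics and any distortion apply to the point x, -y, -z); pixel columns grow to the right and rows downward; lengths in m; the calibration is good to about 2 mm. A picture is of the moment at which its call begins. camera_params takes no time and is no camera call.
- env.finish_job(): hands the job in, once; it reports no verdict.
The state is a dict: "clock": time; "joints": joint angles; "dq": joint speeds; "joint_torque": joint torques, N m; "eef_pos": TCP position; "tool_rot": TCP orientation; "wrist_force": force on the tool from outside, world axes, zero at the start; "moment": the same for the moment, N m; "gripper_width": finger opening in m.
Only numpy, scipy, OpenCV 4.12 (cv2) and the standard library are available. Lean on these libraries where they do the work, as an engineer would, in place of code of your own. Each camera call takes 0.05 s, during which the arm holds its last target. There are 200 camera calls.

TASK

Sort the parts taken out of the laptop: lay the battery, the fan and the hard drive flat on the pads that carry their outlines, each lined up with its outline, and lay the heat sink on its outline in the work holder, first swinging the holder's hold-down arm out of the way if it is over the seat. Then swing the arm fully back to its stop over the heat sink, and leave everything released and at rest.

Things in the scene. Friction and masses are not known exactly. Their poses are not given: they have to be found in the camera images.
- battery_center (a point): Laptop battery pack: a long black bar with a small white label, 42 (x) x 170 (y) x 20 mm high, 0.17 to 0.34 kg. Rigid, lies on the table right side up at the start. This point is the centre of its bounding box, half-way up; x is across it (the way to grip it), y along its length, z up.
- fan_center (a point): Laptop blower fan: a white U-shaped shell (flat sides, round at its -y end, square air outlet at its +y end) with a round black intake on top, 52 (x) x 56 (y) x 15 mm high, 0.06 to 0.11 kg. Rigid, lies on the table right side up at the start. This point is the centre of its bounding box, half-way up; x is across it (the way to grip it), y along its length, z up.
- drive_center (a point): Small hard drive: a flat silvery plate with a round relief and a white label on top, 54 (x) x 78 (y) x 9 mm high, 0.05 to 0.10 kg. Rigid, lies on the table right side up at the start. This point is the centre of its bounding box, half-way up; x is across it (the way to grip it), y along its length, z up.
- heatsink_center (a point): Heat sink: a block of nine upright aluminium fins (they run along y) on a copper base, 40 (x) x 64 (y) x 22 mm high, 0.11 to 0.22 kg; its outer fins may be gripped. Rigid, lies on the table right side up at the start. This point is the centre of its bounding box, half-way up; x is across it (the way to grip it), y along its length, z up.
- battery_pad_top (a point): The battery's pad: a long flat dark rubber pad 62 (x) x 190 (y) x 4 mm thick, with the battery's pale grey outline (42 x 170 mm) drawn flush on it. This point is the centre of the outline on the pad's top face; y along the outline's length, z up. Fixed to the table.
- fan_pad_top (a point): The fan's pad: a flat dark rubber pad 74 (x) x 78 (y) x 4 mm thick, with the fan's pale grey U-shaped outline (52 x 56 mm) drawn flush on it. This point is the centre of the outline on the pad's top face; the outline's square end is at +y, z up. The fan may lie either way round (outlet at either end). Fixed to the table.
- drive_pad_top (a point): The drive's pad: a flat dark rubber pad 76 (x) x 100 (y) x 4 mm thick, with the drive's pale grey outline (54 x 78 mm) drawn flush on it. This point is the centre of the outline on the pad's top face; y along the outline's length, z up. Fixed to the table.
- holder_top (a point): The work holder: a dark steel base plate 8 mm thick (x from -38 to 38 mm, y from -66 to 42 mm of this point) with the heat sink's pale grey outline (40 x 64 mm) on it and a swinging hold-down arm. This point is the centre of that outline on the plate's top face; y along the outline's length, z up. The arm's upright hinge post (radius 11 mm, top 36 mm above the plate) stands at x 0, y -52 mm of this point. Fixed to the table.
- clamp_arm (a joint): Angle of the hold-down arm about its upright hinge, in rad. 0: at its stop, lying along the holder's +y, over the heat sink's outline; it grows clockwise seen from above to 1.6 at the other stop, where the arm points along the holder's +x, clear of the outline. It starts anywhere between; above about 1.3 the heat sink can be loaded from above. Light friction, about 0.6 N at the knob; it stays where it is left.
- clamp_knob (a point): The black knob on the arm's free end, 56 mm from the hinge axis: an upright cylinder of 16 mm diameter and 28 mm height, to push or pinch from above. This point is its centre, 48 mm above the holder's plate (56 mm above the table); the knob's top is 14 mm higher, the arm's top face 14 mm lower. The flat arm is 14 mm wide and 8 mm thick, its underside 26 mm above the plate, so it passes 2 mm or more above a seated heat sink.
Things that resemble listed ones, but are neither listed nor needed, are in the scene too. Leave any purple look-alike of the part that bears heatsink_center alone. Of the things shaped like the part that bears drive_center, the aluminium one is meant.

How it is judged:
At the end, for the whole second after the job is handed in: Each part lies flat, released and at rest on its own outline (heat sink on the holder): centre within 12 mm, length within 10 degrees, either way round; the hold-down arm is within 0.15 rad of its stop over the heat sink (horizontal distance between battery_center and battery_pad_top below 0.012 m and angle between the y axis of battery_center and the y axis of battery_pad_top, either way round below 0.18 rad and angle between each of battery_center, fan_center, drive_center, heatsink_center's own z axis and vertical below 0.12 rad and z of battery_center in the frame of battery_pad_top between 0.006 and 0.014 m and linear speed of each of battery, fan, drive, heatsink below 0.02 m/s and horizontal distance between fan_center and fan_pad_top below 0.012 m and angle between the y axis of fan_center and the y axis of fan_pad_top, either way round below 0.18 rad and z of fan_center in the frame of fan_pad_top between 0.0035 and 0.0115 m and horizontal distance between drive_center and drive_pad_top below 0.012 m and angle between the y axis of drive_center and the y axis of drive_pad_top, either way round below 0.18 rad and z of drive_center in the frame of drive_pad_top between 0.0005 and 0.0085 m and horizontal distance between heatsink_center and holder_top below 0.012 m and angle between the y axis of heatsink_center and the y axis of holder_top, either way round below 0.18 rad and z of heatsink_center in the frame of holder_top between 0.007 and 0.015 m and value of joint clamp_arm below 0.15 rad); the robot touches nothing.
It also fails if it takes over 144 s, if anything falls off the work surface, if the arm or the gripper's body presses on something with over 40 N, if the wrist force passes 120 N, or if a joint passes its speed limit or range.

## Working session

There is one attempt and no reset: what is moved stays moved. The work goes in short steps, Python scripts to look and compute and a tool call to move; the robot and the scene stay as the last step left them, time stands still between calls to the robot, and variables do not carry over. Pictures are saved under pics/ and viewed, about 12 in all and at most 16, crops included, and the job is handed in when it is done.

Besides the shell and the picture viewer there is one more tool, called after ">>>" by a JSON object that holds its "name" and its "arguments". jog_arm: Moves the arm, as the interface text tells. Its arguments: {"type":"object","properties":{"series":{"type":"array","items":{"type":"array","items":{"type":"array","items":{"type":"number"}}}},"claw":{"type":"number"},"force":{"type":"number"}},"required":["series"]}

```bash
mkdir -p pics; ls; python3 - <<'E'
from workcell import env
import cv2,numpy as np
np.set_printoptions(precision=4,suppress=True)
for n in("scene","top"):
    cv2.imwrite(f"pics/{n}0.png",env.capture(n)); print(n,env.camera_params(n))
s=env.read_state();print(s)
print(env.grasp_offset)
E
```

```text
pics
scene {'vfov': 49.23463817763083, 'cx': 281.0710687812536, 'cy': 214.74008818202068, 'pose': array([[ 0.846 , -0.419 ,  0.3296,  0.8519],
       [ 0.5331,  0.6591, -0.5305, -0.6121],
       [ 0.005 ,  0.6246,  0.781 ,  0.9287],
       [ 0.    ,  0.    ,  0.    ,  1.    ]])}
top {'vfov': 50.59114199751834, 'cx': 273.8814132995276, 'cy': 210.83417104345693, 'pose': array([[ 0.0093,  0.9967, -0.0801,  0.365 ],
       [-0.9999,  0.0089, -0.0048, -0.0206],
       [-0.0041,  0.0801,  0.9968,  1.2544],
       [ 0.    ,  0.    ,  0.    ,  1.    ]])}
{'clock': 0.1, 'joints': array([-1.3731,  0.4777,  0.0223,  1.5563, -0.0115,  1.1093, -0.0831]), 'dq': array([ 0.0006, -0.0004,  0.0004, -0.0025, -0.0031, -0.0022,  0.0003]), 'joint_torque': array([  0.004 , -58.4088,   1.5401, -27.3311,  -0.0542,   0.0132,
         0.    ]), 'eef_pos': array([0.2031, 0.6432, 0.2218]), 'tool_rot': array([-0.4784, -3.1048,  0.0025]), 'wrist_force': array([ 0.1596, -0.2062,  0.0418]), 'moment': array([ 0.0143, -0.0375,  0.0066]), 'gripper_width': 0.08777480290718387}
0.0187
```

View pics/scene0.png

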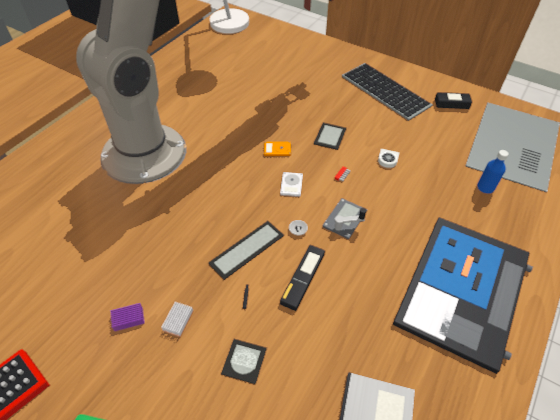

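View pics/top0.png

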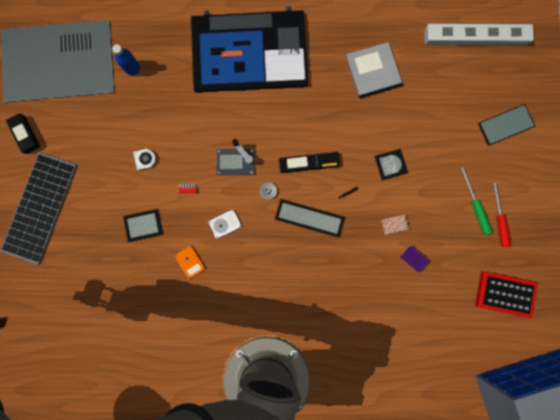

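The top view shows these parts: battery (310,162), battery pad (310,218), fan (145,159), fan pad (391,164), drive pad (143,225), holder (236,160) with its arm over or near the seat, heat sink (395,224) and its purple look-alike (415,259). There are two drive shapes. The silvery-white one at (225,224) fits "aluminium", and the orange one at (190,262) does not. Next I'll rectify both views to world coordinates to confirm this and measure.

```bash
cat > h.py <<'E'
from workcell import env
import cv2,numpy as np
np.set_printoptions(precision=4,suppress=True)
def cam(n):
    p=env.camera_params(n);f=210/np.tan(np.radians(p["vfov"]/2));return f,p["cx"],p["cy"],np.array(p["pose"])
def proj(n,P):
    f,cx,cy,T=cam(n);q=(np.atleast_2d(P)-T[:3,3])@T[:3,:3]
    return np.c_[cx+f*q[:,0]/-q[:,2],cy-f*q[:,1]/-q[:,2]]
def ray(n,uv,z):
    f,cx,cy,T=cam(n);uv=np.atleast_2d(uv).astype(float)
    d=np.c_[(uv[:,0]-cx)/f,-(uv[:,1]-cy)/f,-np.ones(len(uv))]@T[:3,:3].T
    return T[:3,3]+d*((z-T[2,3])/d[:,2])[:,None]
def rect(n,img,x0,x1,y0,y1,z,s):
    # output: rows = x decreasing, cols = y decreasing; s px per m
    W,H=int((y1-y0)*s),int((x1-x0)*s)
    c,r=np.meshgrid(np.arange(W),np.arange(H))
    P=np.stack([x1-r/s,y1-c/s,np.full(c.shape,z)],-1).reshape(-1,3)
    m=proj(n,P).reshape(H,W,2).astype(np.float32)
    o=cv2.remap(img,m[...,0],m[...,1],cv2.INTER_CUBIC)
    for k in np.arange(np.ceil(x0*20)/20,x1,.05):
        y=int((x1-k)*s);cv2.line(o,(0,y),(W,y),(0,255,255) if round(k*20)%2==0 else (90,160,90),1)
        if round(k*20)%2==0:cv2.putText(o,f"x{k:.1f}",(2,y-2),0,.4,(0,255,255))
    for k in np.arange(np.ceil(y0*20)/20,y1,.05):
        x=int((y1-k)*s);cv2.line(o,(x,0),(x,H),(0,255,255) if round(k*20)%2==0 else (90,160,90),1)
        if round(k*20)%2==0:cv2.putText(o,f"y{k:.1f}",(x+2,10),0,.4,(0,255,255))
    return o
E
python3 - <<'E'
from h import *
t=cv2.imread("pics/top0.png");s=cv2.imread("pics/scene0.png")
cv2.imwrite("pics/rt.png",rect("top",t,.35,.7,-.44,.42,.005,930))
cv2.imwrite("pics/rs.png",rect("scene",s,.35,.7,-.44,.42,.005,930))
E
```

```text
(no output)
```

View pics/rt.png

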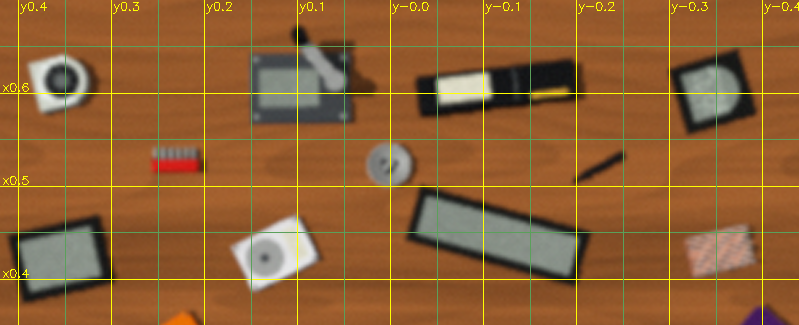

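View pics/rs.png

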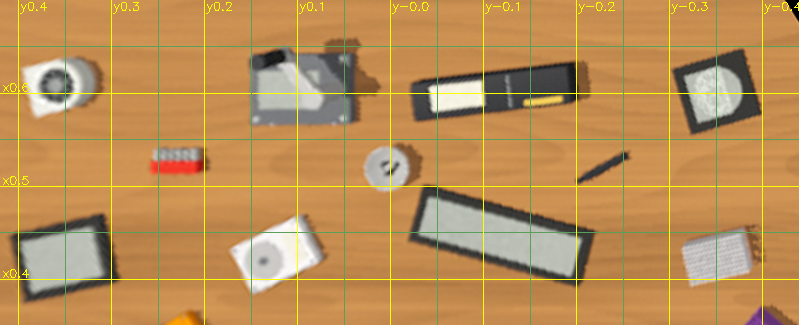

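Both rectified views agree to about 5 mm. The silvery-white drive is at world (0.425,0.125) and the orange one lies outside the crop at the bottom. The holder's +y points along world +y. The hold-down arm is partly swung, with its hinge near (0.605,0.055). Next I'll fit box models in both cameras together.

```bash
cat > fit.py <<'E'
from h import *
from scipy.optimize import minimize
U=4
def mask(img):
    b=cv2.resize(img,None,fx=U,fy=U,interpolation=cv2.INTER_CUBIC)
    h=cv2.cvtColor(b,cv2.COLOR_BGR2HSV);return ((h[...,1]<95)).astype(np.uint8)
def shape(kind,w,l,h,z0):
    if kind=="fan":
        a=np.linspace(np.pi,2*np.pi,15);r=w/2
        xy=np.r_[[[-r,l/2],[r,l/2]],np.c_[r*np.cos(a),-l/2+r+r*np.sin(a)]]
    else: xy=np.array([[-w,-l],[w,-l],[w,l],[-w,l]])/2
    return np.r_[np.c_[xy,np.full(len(xy),z0)],np.c_[xy,np.full(len(xy),z0+h)]]
def hullpts(n,S,p):
    c,s=np.cos(p[2]),np.sin(p[2]);P=S.copy();P[:,0]=p[0]+c*S[:,0]-s*S[:,1];P[:,1]=p[1]+s*S[:,0]+c*S[:,1]
    return cv2.convexHull((((proj(n,P)+.5)*U-.5)*16).round().astype(np.int32))
def fit(M,S,p0,cams=("top","scene"),show=None):
    def roi(n):
        uv=proj(n,[[p0[0],p0[1],.01]])[0]*U;k=48*U;h,w=M[n].shape
        return [int(max(0,v)) for v in (uv[0]-k,uv[1]-k)]+[2*k]
    # keep only mask blobs touching the initial hull
    L={}
    for n in cams:
        a=np.zeros_like(M[n]);cv2.fillConvexPoly(a,hullpts(n,S,p0),1,8,4)
        _,lab=cv2.connectedComponents(M[n]);ids=np.bincount(lab[(a>0)&(M[n]>0)]);ids[0]=0
        L[n]=(np.isin(lab,np.where(ids>200)[0])).astype(np.uint8)
    def cost(p,cs=cams):
        t=0
        for n in cs:
            a=np.zeros_like(L[n]);cv2.fillConvexPoly(a,hullpts(n,S,p),1,8,4)
            t+=1-(a&L[n]).sum()/max(1,(a|L[n]).sum())
        return t
    out=[]
    for cs in [(c,) for c in cams]+[cams]:
        sx=np.array(p0)+np.array([[0,0,0],[.008,0,0],[0,.008,0],[0,0,.1]])
        r=minimize(cost,p0,args=(cs,),method="Nelder-Mead",options=dict(initial_simplex=sx,xatol=2e-4,fatol=1e-4,maxiter=120))
        out.append(np.r_[r.x,r.fun/len(cs)])
    return np.array(out)
E
cat > m1.py <<'E'
from fit import *
I={n:cv2.imread(f"pics/{n}0.png") for n in("top","scene")};M={n:mask(I[n]) for n in I}
J={"battery":(shape("b",.042,.170,.020,0),(.605,-.115,.1)),
"fan":(shape("fan",.052,.056,.015,0),(.61,.365,-1.4)),
"drive":(shape("b",.054,.078,.009,0),(.427,.125,.45-1.57+3.14)),
"hs":(shape("b",.040,.064,.022,0),(.43,-.35,-1.4)),
"bpad":(shape("b",.062,.190,.004,0),(.446,-.118,-.27)),
"fpad":(shape("b",.074,.078,.004,0),(.60,-.35,-1.3)),
"dpad":(shape("b",.076,.100,.004,0),(.425,.355,.2)),
}
J["battery"]=(J["battery"][0],(.605,-.115,.1))
J["drive"]=(J["drive"][0],(.427,.125,.5))
J["hs"]=(J["hs"][0],(.43,-.35,.2))
J["holder"]=(shape("b",.076,.108,.008,0),(.605,.097,0))
for k,(S,p) in J.items():
    r=fit(M,S,p);print(k);print(r)
    for n in I:
        h=hullpts(n,S,r[-1])
        J_=I[n];
        cv2.polylines(J_,[(h/16/U).round().astype(int)],True,(0,0,255) if k!="holder" else (255,0,255),1)
a=cv2.resize(I["top"][120:270,115:420],None,fx=2.6,fy=2.6)[:290]
cv2.imwrite("pics/ov.png",cv2.resize(I["top"][125:260,110:420],None,fx=2.58,fy=2.58,interpolation=cv2.INTER_CUBIC))
E
python3 m1.py
```

```text
battery
[[ 0.6056 -0.1115  0.1614  0.282 ]
 [ 0.6031 -0.1126  0.1391  0.1798]
 [ 0.6031 -0.1128  0.1452  0.232 ]]
fan
[[ 0.6089  0.3557 -1.3578  0.1339]
 [ 0.6081  0.3539 -1.3681  0.1141]
 [ 0.6088  0.3554 -1.3414  0.1322]]
drive
[[0.4272 0.1248 0.4596 0.0794]
 [0.4276 0.1226 0.4523 0.0387]
 [0.4277 0.1226 0.458  0.0622]]
hs
[[ 0.4309 -0.3548  0.2371  0.1622]
 [ 0.427  -0.3523  0.2389  0.0355]
 [ 0.4282 -0.353   0.2003  0.1396]]
bpad
[[ 0.4472 -0.1145 -0.2754  0.1525]
 [ 0.4457 -0.1162 -0.2616  0.0704]
 [ 0.4447 -0.1166 -0.2689  0.1121]]
fpad
[[ 0.598  -0.3491 -1.2684  0.1941]
 [ 0.5989 -0.3504 -1.2807  0.1004]
 [ 0.6013 -0.349  -1.2814  0.15  ]]
dpad
[[0.4246 0.3548 0.2318 0.1532]
 [0.4208 0.3544 0.2172 0.1078]
 [0.4217 0.3552 0.2271 0.1316]]
holder
[[0.6078 0.0976 0.0133 0.0826]
 [0.6048 0.096  0.001  0.0506]
 [0.605  0.0969 0.0184 0.0751]]
```

View pics/ov.png

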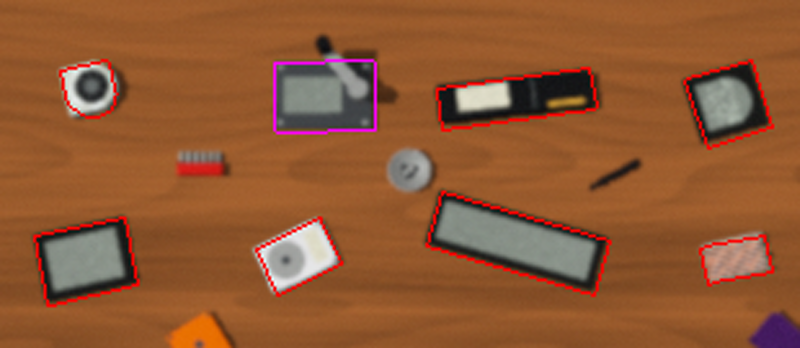

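The overlay fits well except the fan, whose outlet faces +y, so its angle is about 0.2 (I'll refit it). Next I'll get the knob's angle and write a move helper.

```bash
cat > go.py <<'E'
from h import *
from scipy.spatial.transform import Rotation as Ro
def go(x,y,z,phi,s=None):
    s=s or env.read_state();R=Ro.from_rotvec(s["tool_rot"]).as_matrix()
    p0=np.arctan2(R[1,1],R[0,1]);d=(phi-p0+np.pi/2)%np.pi-np.pi/2
    R2=R@Ro.from_rotvec([0,0,-d]).as_matrix()
    print("phi",p0.round(3),"wz",(-d).round(3),"shift mm",((np.array([x,y,z])-s["eef_pos"])@R2*1000).round(1),
      "tilt",(R[:2,2]).round(3),"t",round(s["clock"],2),"j7",s["joints"][6].round(2))
E
python3 - <<'E'
from fit import *
I={n:cv2.imread(f"pics/{n}0.png") for n in("top","scene")};M={n:mask(I[n]) for n in I}
print(fit(M,shape("fan",.052,.056,.015,0),(.608,.355,.2)))
# knob
for q in (.6,.8,.9,1.,1.1):
    h=np.array([.606,.057]);k=h+.056*np.array([np.sin(q),np.cos(q)])
    print(q,k,proj("top",[[*k,.07],[*k,.042]]).round(1).tolist(),proj("scene",[[*k,.07],[*k,.042]]).round(1).tolist())
from go import go
q=.8;go(.606+.056*np.sin(q),.057+.056*np.cos(q),.11,-1.2)
a=cv2.resize(I["top"][125:185,205:275],(490,420),interpolation=cv2.INTER_CUBIC)
b=cv2.resize(I["scene"][190:240,315:375],(300,250),interpolation=cv2.INTER_CUBIC)
o=np.zeros((420,790,3),np.uint8);o[:,:490]=a;o[:250,490:]=b;cv2.imwrite("pics/knob.png",o)
E
```

```text
Traceback (most recent call last):
  File "fit.py", line 35, in fit
    r=minimize(cost,p0,args=(cs,),method="Nelder-Mead",options=dict(initial_simplex=sx,xatol=2e-4,fatol=1e-4,maxiter=120))
  File "fit.py", line 29, in cost
    a=np.zeros_like(L[n]);cv2.fillConvexPoly(a,hullpts(n,S,p),1,8,4)
                                               ~~~~~~~^^^^^^^
  File "fit.py", line 15, in hullpts
    return cv2.convexHull((((proj(n,P)+.5)*U-.5)*16).round().astype(np.int32))
                             ~~~~^^^^^
  File "h.py", line 7, in proj
    f,cx,cy,T=cam(n);q=(np.atleast_2d(P)-T[:3,3])@T[:3,:3]
              ~~~^^^
  File "h.py", line 5, in cam
    p=env.camera_params(n);f=210/np.tan(np.radians(p["vfov"]/2));return f,p["cx"],p["cy"],np.array(p["pose"])
ValueError: time passes only in moves, steps and waits
```

```bash
python3 - <<'E'
s=open("h.py").read()
s=s.replace("def cam(n):","import functools\n@functools.lru_cache\ndef cam(n):");open("h.py","w").write(s)
E
python3 - <<'E'
from fit import *
I={n:cv2.imread(f"pics/{n}0.png") for n in("top","scene")};M={n:mask(I[n]) for n in I}
print(fit(M,shape("fan",.052,.056,.015,0),(.608,.355,.2)))
# knob
for q in (.6,.8,.9,1.,1.1):
    h=np.array([.606,.057]);k=h+.056*np.array([np.sin(q),np.cos(q)])
    print(q,k,proj("top",[[*k,.07],[*k,.042]]).round(1).tolist(),proj("scene",[[*k,.07],[*k,.042]]).round(1).tolist())
from go import go
q=.8;go(.606+.056*np.sin(q),.057+.056*np.cos(q),.11,-1.2)
a=cv2.resize(I["top"][125:185,205:275],(490,420),interpolation=cv2.INTER_CUBIC)
b=cv2.resize(I["scene"][190:240,315:375],(300,250),interpolation=cv2.INTER_CUBIC)
o=np.zeros((420,790,3),np.uint8);o[:,:490]=a;o[:250,490:]=b;cv2.imwrite("pics/knob.png",o)
E
```

```text
[[0.6114 0.3532 0.2306 0.05  ]
 [0.6105 0.351  0.234  0.0598]
 [0.611  0.3521 0.24   0.0617]]
0.6 [0.6376 0.1032] [[230.9, 145.1], [231.9, 147.4]] [[361.1, 204.6], [359.5, 211.8]]
0.8 [0.6462 0.096 ] [[233.6, 142.0], [234.5, 144.4]] [[363.0, 207.9], [361.4, 215.1]]
0.9 [0.6499 0.0918] [[235.1, 140.7], [236.1, 143.1]] [[363.6, 209.7], [362.0, 216.9]]
1.0 [0.6531 0.0873] [[236.8, 139.5], [237.7, 142.0]] [[364.0, 211.5], [362.3, 218.6]]
1.1 [0.6559 0.0824] [[238.6, 138.5], [239.5, 141.0]] [[364.2, 213.3], [362.5, 220.4]]
phi 1.265 wz -0.677 shift mm [-214.8 -670.4  112.5] tilt [-0.    -0.002] t 0.1 j7 -0.08
```

View pics/knob.png

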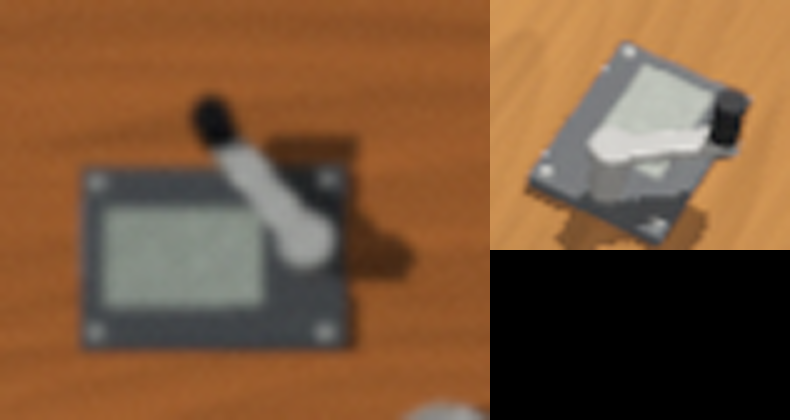

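The fan fits at (0.611,0.352), angle 0.235. The knob appears at top pixel (235,142) and scene pixel (363,214). That puts the arm at about 0.9 rad and the knob at about (0.650,0.092).

```bash
python3 -c "
from go import go
go(.650,.092,.12,1.89)"
```

```text
phi 1.265 wz -0.625 shift mm [-251.5 -663.5  102.5] tilt [-0.    -0.002] t 0.1 j7 -0.08
```

>>> {"name": "jog_arm", "arguments": {"series": [[[0,0,0,0,0,-0.125],[0,0,0,0,0,-0.125],[0,0,0,0,0,-0.125],[0,0,0,0,0,-0.125],[0,0,0,0,0,-0.125],[-8,-20,0,0,0,0],[-15,-40,5,0,0,0],[-16,-42,6,0,0,0],[-16,-42,6,0,0,0],[-16,-42,6,0,0,0]]], "claw": 32, "force": 10}}

```text
clock: 1.1
eef_pos: [0.3309, 0.486, 0.1993]
tool_rot: [-0.491, 3.103, -0.001]
wrist_force: [0.9, 0.8, 0.2]
gripper_width: 0.0321
```

>>> {"name": "jog_arm", "arguments": {"series": [[[-16,-42,7,0,0,0],[-16,-42,7,0,0,0],[-16,-42,7,0,0,0],[-16,-42,7,0,0,0],[-16,-42,7,0,0,0],[-16,-42,7,0,0,0],[-16,-42,7,0,0,0],[-16,-42,7,0,0,0],[-16,-42,7,0,0,0],[-16,-42,7,0,0,0]]]}}

```text
clock: 2.1
eef_pos: [0.6132, 0.1372, 0.1294]
tool_rot: [0.491, -3.103, 0.001]
wrist_force: [0.5, 0.6, -0.4]
gripper_width: 0.0324
```

```bash
python3 -c "
from go import go
go(.650,.092,.12,1.89)"
```

```text
phi 1.885 wz -0.005 shift mm [-20.8 -54.5   9.4] tilt [-0.    -0.001] t 2.1 j7 1.6
```

>>> {"name": "jog_arm", "arguments": {"series": [[[-11,-28,5,0,0,0],[-10,-27,4,0,0,0],[0,0,10,0,0,0],[0,0,15,0,0,0],[0,0,5,0,0,0],[0,0,0,0,0,0]]]}}

```text
clock: 2.7
eef_pos: [0.6481, 0.0963, 0.0892]
tool_rot: [0.501, -3.098, -0.001]
wrist_force: [-0.2, -0.1, -0.1]
gripper_width: 0.0319
```

```bash
python3 - <<'E'
from h import *
im=env.capture("scene");cv2.imwrite("pics/k1.png",cv2.resize(im[130:270,270:430],(640,560),interpolation=cv2.INTER_CUBIC))
E
```

```text
(no output)
```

View pics/k1.png

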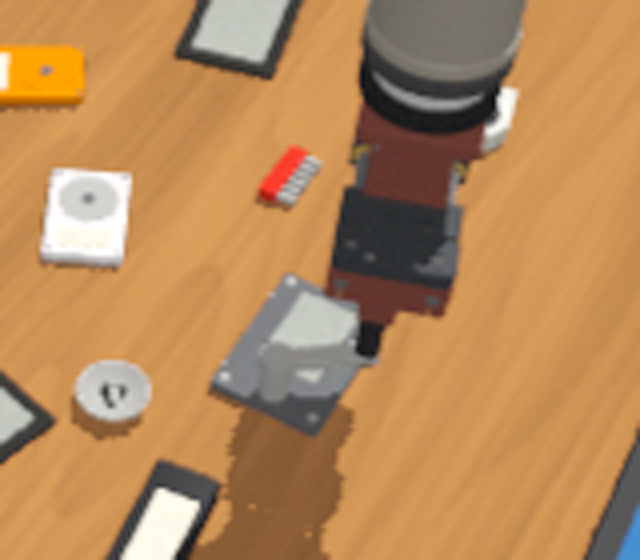

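>>> {"name": "jog_arm", "arguments": {"series": [[[0,-4,0,0,0,0],[0,0,10,0,0,0],[0,0,10,0,0,0],[0,0,10,0,0,0],[0,0,10,0,0,0],[0,0,0,0,0,0]]]}}

```text
clock: 3.35
eef_pos: [0.6497, 0.0912, 0.0484]
tool_rot: [0.499, -3.098, 0.0]
wrist_force: [-0.6, -0.6, 0.3]
gripper_width: 0.0323
```

```bash
python3 - <<'E'
from go import *
for q in (.9,1.1,1.3,1.5,1.65):go(.606+.056*np.sin(q),.057+.056*np.cos(q),.049,1.885)
E
```

```text
phi 1.89 wz 0.005 shift mm [-0.3  0.5 -0.6] tilt [-0.003 -0.001] t 3.35 j7 1.7
phi 1.89 wz 0.005 shift mm [ -3.2 -10.3  -0.6] tilt [-0.003 -0.001] t 3.35 j7 1.7
phi 1.89 wz 0.005 shift mm [ -3.8 -21.5  -0.6] tilt [-0.003 -0.001] t 3.35 j7 1.7
phi 1.89 wz 0.005 shift mm [ -2.2 -32.5  -0.6] tilt [-0.003 -0.001] t 3.35 j7 1.7
phi 1.89 wz 0.005 shift mm [  0.4 -40.5  -0.6] tilt [-0.003 -0.001] t 3.35 j7 1.7
```

>>> {"name": "jog_arm", "arguments": {"series": [[[-1,-5,0,0,0,0],[-1,-8,0,0,0,0],[-1,-8,0,0,0,0],[0,-8,0,0,0,0],[1,-8,0,0,0,0],[1,-6,0,0,0,0],[1,-3,0,0,0,0],[0,0,0,0,0,0]]]}}

```text
clock: 4.15
eef_pos: [0.6654, 0.0471, 0.0506]
tool_rot: [0.498, -3.101, 0.0]
wrist_force: [0.4, -0.2, 0.8]
gripper_width: 0.0317
```

>>> {"name": "jog_arm", "arguments": {"series": [[[0,3,0,0,0,0],[0,0,-15,0,0,0],[0,0,-25,0,0,0],[0,0,-30,0,0,0.15],[0,0,-20,0,0,0.15],[0,0,0,0,0,0.15],[0,0,0,0,0,0.15],[0,0,0,0,0,0.15],[0,0,0,0,0,0.15],[0,0,0,0,0,0.15]]], "claw": 56}}

```text
clock: 5.15
eef_pos: [0.6647, 0.0509, 0.1419]
tool_rot: [1.131, 2.931, 0.001]
wrist_force: [0.3, 0.5, 0.2]
gripper_width: 0.0559
```

>>> {"name": "jog_arm", "arguments": {"series": [[[0,0,0,0,0,0.15],[0,0,0,0,0,0.15],[0,0,0,0,0,0.15],[0,0,0,0,0,0.15]]]}}

```text
clock: 5.55
eef_pos: [0.6647, 0.051, 0.1418]
tool_rot: [1.946, 2.466, 0.001]
wrist_force: [0.2, 0.5, -0.1]
gripper_width: 0.056
```

```bash
python3 - <<'E'
from go import *
go(.428,-.353,.08,.235)
t=env.capture("top");cv2.imwrite("pics/top1.png",t)
E
```

```text
phi 0.235 wz -0.0 shift mm [-337.8 -324.3   61.4] tilt [0.001 0.001] t 5.55 j7 0.33
```

>>> {"name": "jog_arm", "arguments": {"series": [[[-15,-14,0,0,0,0],[-30,-29,0,0,0,0],[-35,-34,0,0,0,0],[-35,-34,0,0,0,0],[-35,-34,0,0,0,0],[-35,-34,0,0,0,0],[-35,-34,0,0,0,0],[-35,-34,0,0,0,0],[-35,-34,10,0,0,0],[-28,-25,15,0,0,0]]]}}

```text
clock: 6.6
eef_pos: [0.4399, -0.3347, 0.1169]
tool_rot: [1.937, 2.471, 0.0]
wrist_force: [1.1, -0.6, 0.6]
gripper_width: 0.0558
```

>>> {"name": "jog_arm", "arguments": {"series": [[[-15,-14,15,0,0,0],[-5,-4,15,0,0,0],[0,0,0,0,0,0]]]}}

```text
clock: 6.9
eef_pos: [0.4281, -0.3547, 0.0842]
tool_rot: [-1.938, -2.469, 0.0]
wrist_force: [-0.1, 1.0, -0.8]
gripper_width: 0.0559
```

```bash
python3 - <<'E'
from go import *
go(.428,-.353,.004,.235)
t=env.capture("top");s=env.capture("scene")
o=np.zeros((480,800,3),np.uint8)
o[:,:400]=cv2.resize(t[125:185,205:255],(400,480),interpolation=cv2.INTER_CUBIC)
o[:,400:]=cv2.resize(s[260:380,110:210],(400,480),interpolation=cv2.INTER_CUBIC)
cv2.imwrite("pics/hs1.png",o)
E
```

```text
phi 0.24 wz 0.005 shift mm [ 1.4  0.5 80.2] tilt [-0.003  0.002] t 6.9 j7 1.15
```

View pics/hs1.png

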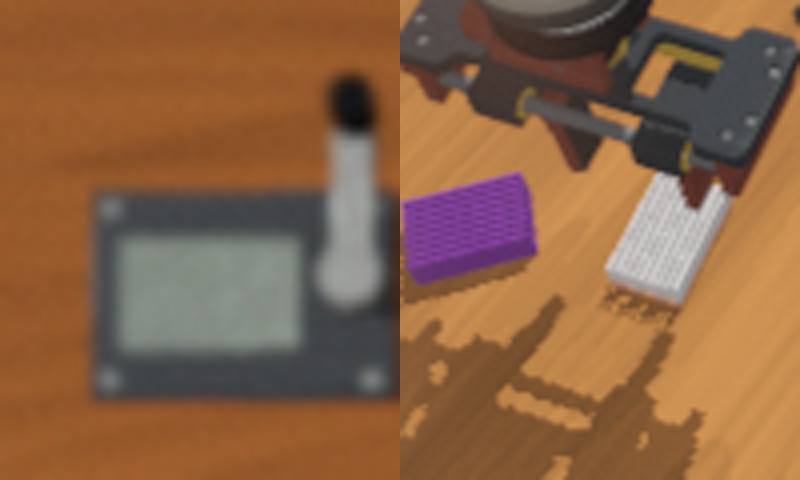

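The hold-down arm is at its open stop, clear of the seat. The fingers straddle the aluminium heat sink, and the purple one is well to the left. I'll descend and grip.

>>> {"name": "jog_arm", "arguments": {"series": [[[1,0,20,0,0,0],[0,0,25,0,0,0],[0,0,20,0,0,0],[0,0,10,0,0,0],[0,0,4,0,0,0],[0,0,0,0,0,0]]]}}

```text
clock: 7.6
eef_pos: [0.4307, -0.3534, 0.007]
tool_rot: [1.938, 2.472, 0.0]
wrist_force: [-0.4, -1.1, 0.1]
gripper_width: 0.0561
```

>>> {"name": "jog_arm", "arguments": {"series": [[[0,0,0,0,0,0],[0,0,0,0,0,0],[0,0,0,0,0,0],[0,0,0,0,0,0],[0,0,0,0,0,0]]], "claw": 30, "force": 20}}

```text
clock: 8.1
eef_pos: [0.4306, -0.3541, 0.0074]
tool_rot: [1.939, 2.47, 0.001]
wrist_force: [-0.3, 1.1, 5.4]
gripper_width: 0.0397
```

>>> {"name": "jog_arm", "arguments": {"series": [[[0,0,-10,0,0,0],[0,0,-20,0,0,0],[0,0,-30,0,0,0],[0,0,-30,0,0,0],[0,0,-20,0,0,0],[0,0,0,0,0,0.12],[0,0,0,0,0,0.12],[0,0,0,0,0,0]]]}}

```text
clock: 8.9
eef_pos: [0.4298, -0.3535, 0.117]
tool_rot: [-2.222, -2.22, 0.0]
wrist_force: [-0.9, 0.6, -2.5]
gripper_width: 0.04
```

```bash
python3 - <<'E'
from go import *
go(.606,.109,.10,.01)
go(.606,.109,.013,.01)
E
```

```text
phi -0.001 wz -0.011 shift mm [460.7 180.8  17. ] tilt [-0.  0.] t 8.9 j7 0.92
phi -0.001 wz -0.011 shift mm [460.7 180.8 104. ] tilt [-0.  0.] t 8.9 j7 0.92
```

>>> {"name": "jog_arm", "arguments": {"series": [[[15,6,0,0,0,-0.01],[30,12,0,0,0,0],[42,16,0,0,0,0],[42,17,0,0,0,0],[42,16,0,0,0,0],[42,17,0,0,0,0],[42,16,0,0,0,0],[42,17,0,0,0,0],[42,16,0,0,0,0],[42,17,0,0,0,0]]]}}

```text
clock: 9.9
eef_pos: [0.576, 0.0318, 0.1165]
tool_rot: [-2.205, -2.236, 0.0]
wrist_force: [0.1, -0.3, -1.1]
gripper_width: 0.0397
```

>>> {"name": "jog_arm", "arguments": {"series": [[[40,16,0,0,0,0],[25,10,0,0,0,0],[12,4,0,0,0,0],[0,0,0,0,0,0]]]}}

```text
clock: 10.3
eef_pos: [0.6051, 0.1083, 0.1162]
tool_rot: [-2.204, -2.237, 0.001]
wrist_force: [-0.2, 1.0, -2.2]
gripper_width: 0.0397
```

```bash
python3 - <<'E'
from go import *
go(.606,.109,.016,.01)
E
```

```text
phi 0.015 wz 0.005 shift mm [  0.6   1.  100.2] tilt [-0.001  0.   ] t 10.3 j7 0.06
```

>>> {"name": "jog_arm", "arguments": {"series": [[[1,1,20,0,0,0],[0,0,30,0,0,0],[0,0,25,0,0,0],[0,0,15,0,0,0],[0,0,5,0,0,0],[0,0,4,0,0,0],[0,0,0,0,0,0]]]}}

```text
clock: 11.0
eef_pos: [0.607, 0.1064, 0.0182]
tool_rot: [2.211, 2.232, 0.001]
wrist_force: [0.1, 0.6, -1.6]
gripper_width: 0.0398
```

>>> {"name": "jog_arm", "arguments": {"series": [[[0,0,0,0,0,0],[0,0,0,0,0,0],[0,0,0,0,0,0],[0,0,-15,0,0,0],[0,0,-30,0,0,0],[0,0,-35,0,0,0],[0,0,-30,0,0,0],[0,0,0,0,0,0]]], "claw": 54}}

```text
clock: 11.8
eef_pos: [0.6097, 0.107, 0.1332]
tool_rot: [2.208, 2.229, 0.012]
wrist_force: [-0.0, 0.6, 0.9]
gripper_width: 0.054
```

```bash
python3 - <<'E'
from go import *
q=1.6
go(.606+.056*np.sin(q),.057+.056*np.cos(q),.10,-1.2)
E
```

```text
phi 0.009 wz 1.209 shift mm [29.7 67.  33.5] tilt [0.008 0.002] t 11.8 j7 0.05
```

>>> {"name": "jog_arm", "arguments": {"series": [[[0,0,0,0,0,0.142],[0,0,0,0,0,0.142],[0,0,0,0,0,0.142],[0,0,0,0,0,0.142],[0,0,0,0,0,0.142],[0,0,0,0,0,0.142],[0,0,0,0,0,0.142],[0,0,0,0,0,0.142],[0,0,0,0,0,0.142],[0,0,0,0,0,0.142]]], "claw": 28}}

```text
clock: 12.8
eef_pos: [0.6063, 0.1071, 0.1279]
tool_rot: [-3.132, -0.243, 0.0]
wrist_force: [-0.4, 0.3, 0.2]
gripper_width: 0.0282
```

>>> {"name": "jog_arm", "arguments": {"series": [[[0,0,0,0,0,0.14],[0,0,0,0,0,0]]]}}

```text
clock: 13.0
eef_pos: [0.6063, 0.1071, 0.1276]
tool_rot: [3.141, 0.031, -0.001]
wrist_force: [0.1, -0.3, -0.0]
gripper_width: 0.0277
```

```bash
python3 - <<'E'
from go import *
print(ray("top",(248.5,160),.044),ray("top",(249,137.75),.058))
go(.662,.056,.10,-1.55)
s=env.capture("scene");cv2.imwrite("pics/hs2.png",cv2.resize(s[170:260,300:400],(600,540),interpolation=cv2.INTER_CUBIC))
E
```

```text
[[0.6024 0.0565 0.044 ]] [[0.6613 0.0551 0.058 ]]
phi -1.551 wz -0.001 shift mm [54.6 52.3 27.6] tilt [-0.001 -0.001] t 13.0 j7 -1.23
```

View pics/hs2.png

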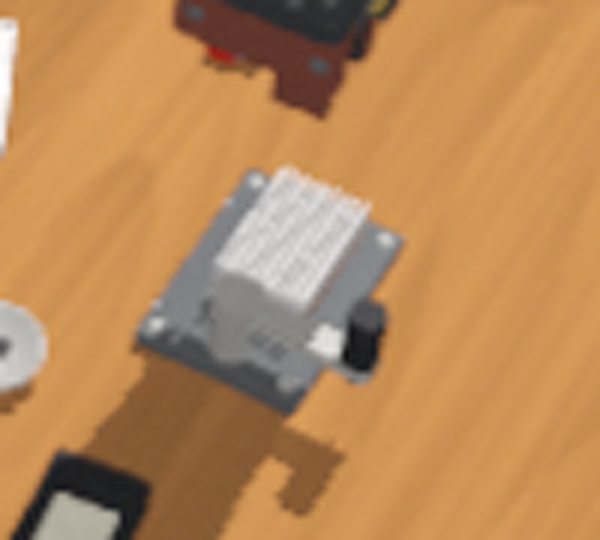

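The heat sink sits flat on its outline and the knob is at the open stop, at scene crop (363,335). Next I'll cage the knob.

>>> {"name": "jog_arm", "arguments": {"series": [[[20,20,0,0,0,0],[25,23,0,0,0,0],[10,9,10,0,0,0],[0,0,20,0,0,0],[0,0,15,0,0,0],[0,0,10,0,0,0],[0,0,10,0,0,0],[0,0,10,0,0,0],[0,0,3,0,0,0],[0,0,0,0,0,0]]]}}

```text
clock: 14.05
eef_pos: [0.6624, 0.0562, 0.0493]
tool_rot: [3.141, 0.033, -0.001]
wrist_force: [0.3, 0.2, 0.2]
gripper_width: 0.0278
```

>>> {"name": "jog_arm", "arguments": {"series": [[[0,-5.6,0,0,0,-0.1],[0,-5.6,0,0,0,-0.1],[0,-5.6,0,0,0,-0.1],[0,-5.6,0,0,0,-0.1],[0,-5.6,0,0,0,-0.1],[0,0,0,0,0,0]]]}}

```text
clock: 14.65
eef_pos: [0.6568, 0.0838, 0.0504]
tool_rot: [-3.034, -0.811, -0.002]
wrist_force: [-0.3, -0.3, -0.0]
gripper_width: 0.0281
```

```bash
python3 - <<'E'
from go import *
print(env.read_state()["eef_pos"]);q=1.1
go(.606+.056*np.sin(q),.057+.056*np.cos(q),.049,-q+.05)
E
```

```text
[0.6568 0.0838 0.0504]
phi -1.048 wz 0.002 shift mm [-1.5  0.8  1.4] tilt [0.001 0.001] t 14.65 j7 -0.73
```

>>> {"name": "jog_arm", "arguments": {"series": [[[-1,-5.6,0,0,0,-0.1],[0,-5.6,0,0,0,-0.1],[0,-5.6,0,0,0,-0.1],[0,-5.6,0,0,0,-0.1],[0,-5.6,0,0,0,-0.1],[0,-5.6,0,0,0,-0.1],[0,-5.6,0,0,0,-0.1],[0,-5.6,0,0,0,-0.1],[0,-5.6,0,0,0,-0.1],[0,-5.6,0,0,0,-0.1]]]}}

```text
clock: 15.65
eef_pos: [0.6121, 0.1124, 0.0502]
tool_rot: [2.275, 2.165, 0.001]
wrist_force: [0.1, -0.5, 0.2]
gripper_width: 0.0282
```

>>> {"name": "jog_arm", "arguments": {"series": [[[0,-5.6,0,0,0,-0.1],[0,-3,0,0,0,0],[0,-3,0,0,0,0],[0,-2,0,0,0,0],[0,0,0,0,0,0]]]}}

```text
clock: 16.15
eef_pos: [0.5995, 0.1128, 0.0501]
tool_rot: [2.166, 2.272, 0.004]
wrist_force: [4.2, 0.1, -2.1]
gripper_width: 0.0279
```

>>> {"name": "jog_arm", "arguments": {"series": [[[0,6,0,0,0,0],[0,0,-15,0,0,0],[0,0,-25,0,0,0],[0,0,-30,0,0,-0.09],[0,0,0,0,0,-0.09],[0,0,0,0,0,0]]], "claw": 68}}

```text
clock: 16.75
eef_pos: [0.6043, 0.113, 0.1215]
tool_rot: [1.952, 2.461, 0.003]
wrist_force: [0.5, 0.1, -0.3]
gripper_width: 0.0676
```

```bash
python3 - <<'E'
from go import *
go(.609,.360,.07,.235)
E
```

```text
phi 0.23 wz -0.005 shift mm [239.   62.   51.7] tilt [0.002 0.001] t 16.75 j7 0.21
```

>>> {"name": "jog_arm", "arguments": {"series": [[[20,5,0,0,0,0],[38,10,0,0,0,0],[42,11,0,0,0,0],[42,11,5,0,0,0],[42,11,10,0,0,0],[33,9,16,0,0,0],[22,5,20,0,0,0],[0,0,0,0,0,0]]]}}

```text
clock: 17.55
eef_pos: [0.6056, 0.3641, 0.0648]
tool_rot: [-1.945, -2.462, 0.008]
wrist_force: [0.5, 0.3, -0.7]
gripper_width: 0.0683
```

```bash
python3 - <<'E'
from go import *
go(.609,.360,.004,.235)
s=env.capture("scene");t=env.capture("top")
o=np.zeros((480,800,3),np.uint8)
o[:,:400]=cv2.resize(s[90:210,340:440],(400,480),interpolation=cv2.INTER_CUBIC)
o[:,400:]=cv2.resize(t[130:190,210:260],(400,480),interpolation=cv2.INTER_CUBIC)
cv2.imwrite("pics/fan1.png",o)
E
```

```text
phi 0.234 wz -0.001 shift mm [-4.8  2.7 60.7] tilt [-0.006 -0.001] t 17.55 j7 -0.11
```

View pics/fan1.png

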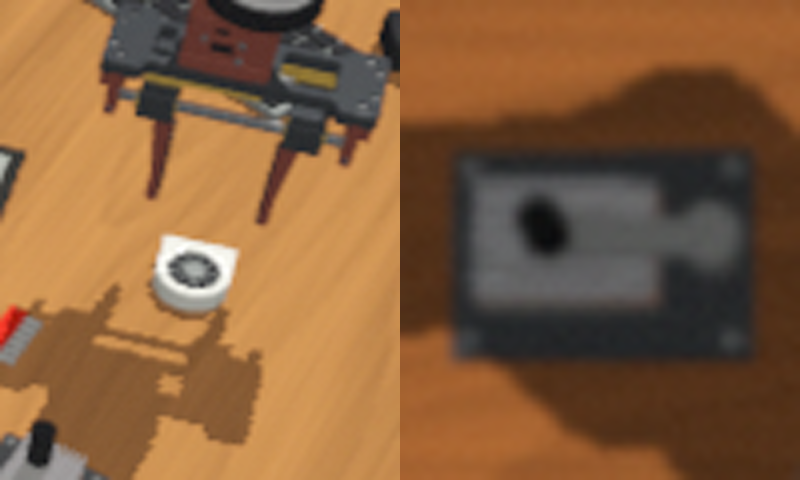

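The hold-down arm lies along the holder over the seated heat sink. The fingers straddle the fan.

>>> {"name": "jog_arm", "arguments": {"series": [[[-5,3,15,0,0,0],[0,0,20,0,0,0],[0,0,15,0,0,0],[0,0,7,0,0,0],[0,0,2,0,0,0],[0,0,0,0,0,0]]]}}

```text
clock: 18.25
eef_pos: [0.614, 0.3555, 0.0098]
tool_rot: [1.952, 2.461, 0.0]
wrist_force: [-0.3, 0.3, 0.2]
gripper_width: 0.0685
```

>>> {"name": "jog_arm", "arguments": {"series": [[[0,0,0,0,0,0],[0,0,0,0,0,0],[0,0,0,0,0,0],[0,0,0,0,0,0],[0,0,0,0,0,0]]], "claw": 44, "force": 15}}

```text
clock: 18.75
eef_pos: [0.6138, 0.3561, 0.0103]
tool_rot: [-1.952, -2.462, -0.001]
wrist_force: [-3.1, -0.5, 5.2]
gripper_width: 0.0516
```

>>> {"name": "jog_arm", "arguments": {"series": [[[0,0,-10,0,0,0],[0,0,-20,0,0,0],[0,0,-30,0,0,0],[0,0,-30,0,0,-0.01],[0,0,-20,0,0,-0.02],[0,0,0,0,0,-0.02],[0,0,0,0,0,0]]]}}

```text
clock: 19.45
eef_pos: [0.6136, 0.3557, 0.1194]
tool_rot: [-1.889, -2.51, -0.0]
wrist_force: [0.8, -0.5, -1.7]
gripper_width: 0.0519
```

```bash
python3 - <<'E'
from go import *
th=.287
# fpad centre + 8 mm along its y
go(.599-.008*np.sin(th),-.350+.008*np.cos(th),.10,th)
E
```

```text
phi 0.28 wz -0.007 shift mm [-664.7 -213.8   19.3] tilt [0. 0.] t 19.45 j7 -0.08
```

>>> {"name": "jog_arm", "arguments": {"series": [[[-15,-5,0,0,0,0],[-30,-9,0,0,0,0],[-42,-13,0,0,0,0],[-42,-13,0,0,0,0],[-42,-13,0,0,0,0],[-42,-13,0,0,0,0],[-42,-13,0,0,0,0],[-42,-13,0,0,0,0],[-42,-13,0,0,0,0],[-42,-13,0,0,0,0]]]}}

```text
clock: 20.45
eef_pos: [0.6036, -0.0459, 0.1182]
tool_rot: [-1.89, -2.507, 0.003]
wrist_force: [0.8, 0.4, -0.6]
gripper_width: 0.0516
```

>>> {"name": "jog_arm", "arguments": {"series": [[[-42,-13,0,0,0,0],[-42,-13,0,0,0,0],[-42,-13,0,0,0,0],[-42,-13,0,0,0,0],[-42,-13,0,0,0,0],[-42,-14,0,0,0,0],[-25,-8,0,0,0,0],[-12,-4,0,0,0,0],[0,0,0,0,0,0],[0,0,0,0,0,0]]]}}

```text
clock: 21.45
eef_pos: [0.5979, -0.344, 0.1187]
tool_rot: [-1.887, -2.509, -0.001]
wrist_force: [0.6, 1.2, -0.9]
gripper_width: 0.0518
```

```bash
python3 - <<'E'
from go import *
go(.598,-.347,.015,.287)
E
```

```text
phi 0.281 wz -0.006 shift mm [ -3.1  -0.7 103.7] tilt [-0.001  0.002] t 21.45 j7 0.99
```

>>> {"name": "jog_arm", "arguments": {"series": [[[-3,-1,20,0,0,0],[0,0,30,0,0,0],[0,0,28,0,0,0],[0,0,15,0,0,0],[0,0,6,0,0,0],[0,0,4,0,0,0],[0,0,0,0,0,0],[0,0,0,0,0,0]]]}}

```text
clock: 22.25
eef_pos: [0.5986, -0.3494, 0.0179]
tool_rot: [1.889, 2.508, 0.001]
wrist_force: [-0.9, -0.2, -1.7]
gripper_width: 0.0517
```

>>> {"name": "jog_arm", "arguments": {"series": [[[0,0,0,0,0,0],[0,0,0,0,0,0],[0,0,0,0,0,0],[0,0,-15,0,0,0],[0,0,-25,0,0,0],[0,0,-35,0,0,0.07],[0,0,-25,0,0,0.07],[0,0,0,0,0,0],[0,0,0,0,0,0]]], "claw": 64}}

```text
clock: 23.15
eef_pos: [0.5983, -0.3492, 0.1179]
tool_rot: [2.058, 2.371, 0.001]
wrist_force: [0.3, 0.6, 0.1]
gripper_width: 0.0641
```

```bash
python3 - <<'E'
from go import *
go(.604,-.112,.07,.14)
E
```

```text
phi 0.141 wz 0.001 shift mm [234.1  38.7  47.8] tilt [ 0.002 -0.001] t 23.15 j7 0.88
```

>>> {"name": "jog_arm", "arguments": {"series": [[[20,3,0,0,0,0],[38,6,0,0,0,0],[42,7,0,0,0,0],[42,7,5,0,0,0],[42,7,10,0,0,0],[33,6,16,0,0,0],[17,3,16,0,0,0],[0,0,0,0,0,0],[0,0,0,0,0,0]]]}}

```text
clock: 24.05
eef_pos: [0.6031, -0.1127, 0.0692]
tool_rot: [-2.06, -2.371, 0.003]
wrist_force: [0.7, -0.2, 1.0]
gripper_width: 0.0638
```

```bash
python3 - <<'E'
from go import *
go(.604,-.112,.006,.14)
s=env.capture("scene");t=env.capture("top")
cv2.imwrite("pics/top2.png",t);cv2.imwrite("pics/scene2.png",s)
o=np.zeros((480,800,3),np.uint8)
o[:,:400]=cv2.resize(s[190:340,220:345],(400,480),interpolation=cv2.INTER_CUBIC)
o[:,400:]=cv2.resize(t[135:195,365:415],(400,480),interpolation=cv2.INTER_CUBIC)
cv2.imwrite("pics/bat1.png",o)
E
```

```text
phi 0.14 wz 0.0 shift mm [ 0.6  1.1 63.2] tilt [-0.002 -0.001] t 24.05 j7 0.56
```

View pics/bat1.png

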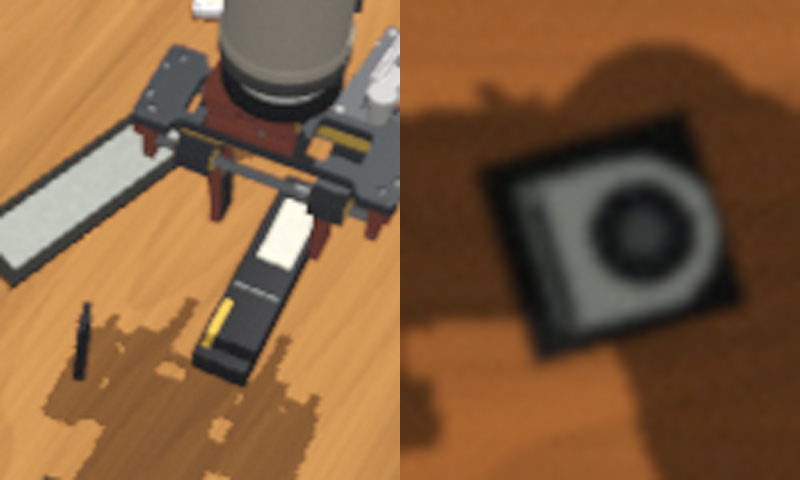

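The fan lies on its outline, and the fingers straddle the battery near mid-length.

>>> {"name": "jog_arm", "arguments": {"series": [[[0,1,15,0,0,0],[0,0,20,0,0,0],[0,0,16,0,0,0],[0,0,8,0,0,0],[0,0,4,0,0,0],[0,0,0,0,0,0],[0,0,0,0,0,0]]]}}

```text
clock: 24.85
eef_pos: [0.6053, -0.112, 0.0071]
tool_rot: [2.06, 2.371, 0.001]
wrist_force: [0.1, -0.4, -0.4]
gripper_width: 0.0641
```

>>> {"name": "jog_arm", "arguments": {"series": [[[0,0,0,0,0,0],[0,0,0,0,0,0],[0,0,0,0,0,0],[0,0,0,0,0,0],[0,0,0,0,0,0]]], "claw": 34, "force": 35}}

```text
clock: 25.35
eef_pos: [0.605, -0.1117, 0.007]
tool_rot: [2.061, 2.371, 0.0]
wrist_force: [-1.8, 0.3, 4.1]
gripper_width: 0.0416
```

>>> {"name": "jog_arm", "arguments": {"series": [[[0,0,-10,0,0,0],[0,0,-20,0,0,0],[0,0,-30,0,0,0],[0,0,-20,0,0,0.1],[0,0,0,0,0,0.1],[0,0,0,0,0,0.1],[0,0,0,0,0,0.1],[0,0,0,0,0,0],[0,0,0,0,0,0]]]}}

```text
clock: 26.25
eef_pos: [0.6046, -0.1116, 0.0866]
tool_rot: [-2.488, -1.918, 0.001]
wrist_force: [0.1, 0.9, -4.8]
gripper_width: 0.0417
```

```bash
python3 - <<'E'
from go import *
go(.446,-.116,.012,-.267)
E
```

```text
phi -0.257 wz 0.01 shift mm [ -46.1 -151.7   74.7] tilt [-0.001 -0.   ] t 26.25 j7 0.22
```

>>> {"name": "jog_arm", "arguments": {"series": [[[-5,-15,0,0,0,0.01],[-10,-30,0,0,0,0],[-12,-40,0,0,0,0],[-11,-37,0,0,0,0],[-6,-20,0,0,0,0],[-3,-10,0,0,0,0],[0,0,15,0,0,0],[0,0,20,0,0,0],[0,0,0,0,0,0],[0,0,0,0,0,0]]]}}

```text
clock: 27.25
eef_pos: [0.4465, -0.1169, 0.0519]
tool_rot: [2.499, 1.903, -0.0]
wrist_force: [0.2, 0.2, -3.2]
gripper_width: 0.0414
```

```bash
python3 - <<'E'
from go import *
go(.446,-.116,.012,-.267)
E
```

```text
phi -0.269 wz -0.002 shift mm [ 0.8 -0.7 39.9] tilt [-0. -0.] t 27.25 j7 0.31
```

>>> {"name": "jog_arm", "arguments": {"series": [[[1,-1,15,0,0,0],[0,0,13,0,0,0],[0,0,7,0,0,0],[0,0,4,0,0,0],[0,0,0,0,0,0],[0,0,0,0,0,0]]]}}

```text
clock: 27.85
eef_pos: [0.4453, -0.1156, 0.0129]
tool_rot: [2.5, 1.902, 0.0]
wrist_force: [-0.1, 0.2, -4.2]
gripper_width: 0.0418
```

>>> {"name": "jog_arm", "arguments": {"series": [[[0,0,0,0,0,0],[0,0,0,0,0,0],[0,0,0,0,0,0],[0,0,-15,0,0,0],[0,0,-25,0,0,0],[0,0,-35,0,0,-0.14],[0,0,-10,0,0,-0.14],[0,0,0,0,0,-0.14],[0,0,0,0,0,-0.14],[0,0,0,0,0,-0.14]]], "claw": 60}}

```text
clock: 28.85
eef_pos: [0.4454, -0.1154, 0.0981]
tool_rot: [1.688, 2.649, 0.001]
wrist_force: [0.1, -0.2, -0.8]
gripper_width: 0.06
```

>>> {"name": "jog_arm", "arguments": {"series": [[[0,0,0,0,0,-0.02],[0,0,0,0,0,0]]], "claw": 72}}

```text
clock: 29.05
eef_pos: [0.4451, -0.1155, 0.0978]
tool_rot: [1.674, 2.658, 0.001]
wrist_force: [-0.1, 0.6, 0.1]
gripper_width: 0.0707
```

```bash
python3 - <<'E'
from go import *
go(.4275,.1235,.06,.455)
E
```

```text
phi 0.447 wz -0.008 shift mm [222.5  89.2  37.8] tilt [0. 0.] t 29.05 j7 0.82
```

>>> {"name": "jog_arm", "arguments": {"series": [[[20,8,0,0,0,0],[38,15,0,0,0,0],[42,17,0,0,0,0],[42,17,0,0,0,0],[40,16,10,0,0,0],[25,10,14,0,0,0],[15,6,14,0,0,0],[0,0,0,0,0,0],[0,0,0,0,0,0]]]}}

```text
clock: 29.95
eef_pos: [0.4286, 0.1225, 0.0597]
tool_rot: [1.672, 2.66, -0.002]
wrist_force: [-0.5, 0.0, 0.3]
gripper_width: 0.0723
```

```bash
python3 - <<'E'
from go import *
go(.4275,.1235,.004,.455)
s=env.capture("scene");t=env.capture("top")
o=np.zeros((480,800,3),np.uint8)
o[:,:400]=cv2.resize(s[90:210,240:340],(400,480),interpolation=cv2.INTER_CUBIC)
o[:,400:]=cv2.resize(t[172:268,265:345],(400,480),interpolation=cv2.INTER_CUBIC)
cv2.imwrite("pics/drv1.png",o)
E
```

```text
phi 0.448 wz -0.007 shift mm [ 1.5 -0.5 55.7] tilt [-0.001 -0.001] t 29.95 j7 0.3
```

View pics/drv1.png

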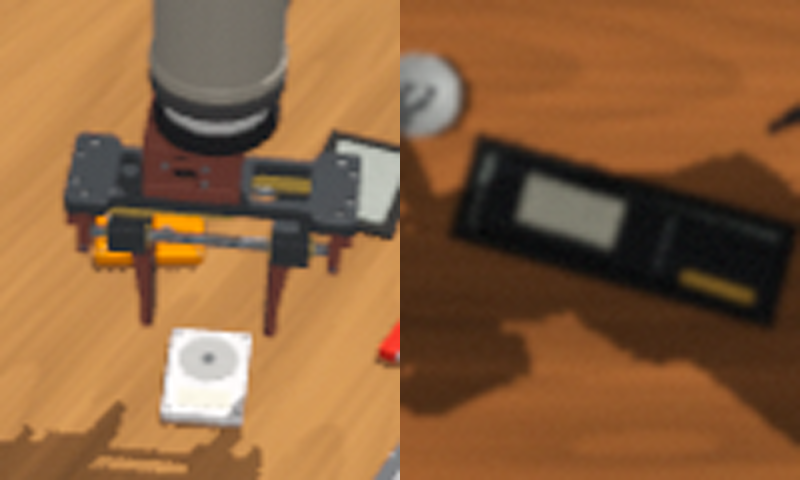

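The battery is on its pad, with thin slivers of outline showing at the left end and upper right (a few mm). The orange drive is well behind. The fingers straddle the silver drive.

>>> {"name": "jog_arm", "arguments": {"series": [[[1,0,15,0,0,0],[0,0,20,0,0,0],[0,0,12,0,0,0],[0,0,6,0,0,0],[0,0,3,0,0,0],[0,0,0,0,0,0],[0,0,0,0,0,0]]]}}

```text
clock: 30.75
eef_pos: [0.4287, 0.1241, 0.0041]
tool_rot: [1.67, 2.66, 0.001]
wrist_force: [0.3, -0.1, -0.2]
gripper_width: 0.0722
```

>>> {"name": "jog_arm", "arguments": {"series": [[[0,0,0,0,0,0],[0,0,0,0,0,0],[0,0,0,0,0,0],[0,0,0,0,0,0],[0,0,0,0,0,0]]], "claw": 46, "force": 15}}

```text
clock: 31.25
eef_pos: [0.4284, 0.1242, 0.0039]
tool_rot: [-1.67, -2.661, -0.001]
wrist_force: [-0.1, -0.8, 4.9]
gripper_width: 0.0538
```

>>> {"name": "jog_arm", "arguments": {"series": [[[0,0,-8,0,0,0],[0,0,-15,0,0,0],[0,0,-25,0,0,0],[0,0,-20,0,0,0.08],[0,0,0,0,0,0.08],[0,0,0,0,0,0.07],[0,0,0,0,0,0],[0,0,0,0,0,0]]]}}

```text
clock: 32.05
eef_pos: [0.4281, 0.1241, 0.0718]
tool_rot: [-1.962, -2.454, 0.0]
wrist_force: [0.8, 0.7, 0.1]
gripper_width: 0.0539
```

```bash
python3 - <<'E'
from go import *
go(.423,.3546,.010,.224)
E
```

```text
phi 0.222 wz -0.002 shift mm [225.9  46.2  61.7] tilt [-0. -0.] t 32.05 j7 0.1
```

>>> {"name": "jog_arm", "arguments": {"series": [[[15,3,0,0,0,0],[32,6,0,0,0,0],[42,9,0,0,0,0],[42,9,0,0,0,0],[42,9,0,0,0,0],[30,6,0,0,0,0],[15,3,5,0,0,0],[8,1,15,0,0,0],[0,0,0,0,0,0],[0,0,0,0,0,0]]]}}

```text
clock: 33.05
eef_pos: [0.4237, 0.352, 0.0507]
tool_rot: [1.966, 2.449, -0.005]
wrist_force: [0.1, -0.5, 0.1]
gripper_width: 0.0532
```

```bash
python3 - <<'E'
from go import *
go(.423,.3546,.010,.224)
E
```

```text
phi 0.218 wz -0.006 shift mm [ 2.8 -0.  40.7] tilt [-0.002 -0.003] t 33.05 j7 -0.26
```

Place, release, then lift and retreat towards the start side for an unobstructed check.

>>> {"name": "jog_arm", "arguments": {"series": [[[2,0,15,0,0,0],[0,0,14,0,0,0],[0,0,8,0,0,0],[0,0,4,0,0,0],[0,0,0,0,0,0],[0,0,0,0,0,0]]]}}

```text
clock: 33.65
eef_pos: [0.4236, 0.3566, 0.0107]
tool_rot: [1.964, 2.452, 0.0]
wrist_force: [-0.3, 0.7, -1.1]
gripper_width: 0.0536
```

>>> {"name": "jog_arm", "arguments": {"series": [[[0,0,0,0,0,0],[0,0,0,0,0,0],[0,0,0,0,0,0],[0,0,0,0,0,0],[0,0,-15,0,0,0],[0,0,-25,0,0,0],[0,0,-40,0,0,0],[0,0,-45,0,0,0],[0,0,-40,0,0,0],[0,0,0,0,0,0]]], "claw": 70}}

```text
clock: 34.65
eef_pos: [0.4264, 0.3586, 0.182]
tool_rot: [-1.965, -2.451, -0.016]
wrist_force: [-0.1, -0.0, -0.2]
gripper_width: 0.0701
```

>>> {"name": "jog_arm", "arguments": {"series": [[[30,-8,0,0,0,0],[40,-12,0,0,0,0],[40,-12,0,0,0,0],[40,-12,0,0,0,0],[40,-12,0,0,0,0],[40,-12,0,0,0,0],[20,-6,0,0,0,0],[0,0,0,0,0,0],[0,0,0,0,0,0]]]}}

```text
clock: 35.55
eef_pos: [0.2978, 0.583, 0.1755]
tool_rot: [1.965, 2.45, -0.001]
wrist_force: [0.2, -1.1, 0.9]
gripper_width: 0.0699
```

```bash
cat > m2.py <<'E'
from fit import *
I={n:env.capture(n) for n in("top","scene")};M={n:mask(I[n]) for n in I}
for n in I: cv2.imwrite(f"pics/{n}9.png",I[n])
cv2.imwrite("pics/end.png",np.vstack([rect(n,I[n],.38,.68,-.44,.42,z,930) for n,z in(("top",.012),("scene",.012))]))
E
python3 m2.py
```

```text
(no output)
```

View pics/end.png

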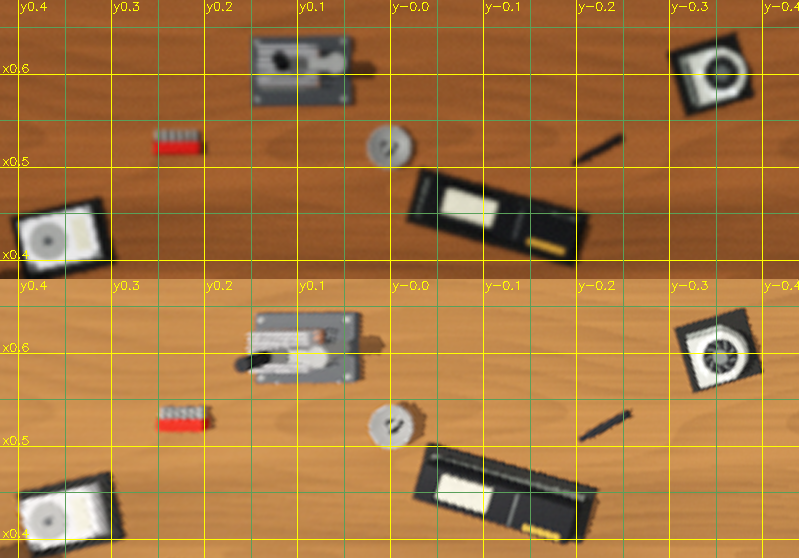

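All parts look seated. The battery shows a sliver of outline on its +x side, so I'll quantify that with projected outlines.

```bash
python3 - <<'E'
from fit import *
I={n:cv2.imread(f"pics/{n}9.png") for n in("top","scene")}
B={n:(cv2.cvtColor(cv2.resize(I[n],None,fx=U,fy=U,interpolation=cv2.INTER_CUBIC),cv2.COLOR_BGR2HSV)) for n in I}
W={n:((B[n][...,1]<60)&(B[n][...,2]>(110 if n=="top" else 140))).astype(np.uint8) for n in I}
for n in W: W[n]=cv2.morphologyEx(W[n],cv2.MORPH_CLOSE,np.ones((41,41),np.uint8))
print("fan",fit(W,shape("fan",.052,.056,.015,.004),(.599,-.350,.287)))
print("drive",fit(W,shape("b",.054,.078,.009,.004),(.423,.3546,.224)))
S=shape("b",.042,.170,.020,.004);o=[]
for n,(r,c) in {"top":(195,265),"scene":(215,200)}.items():
    k=5;im=cv2.resize(I[n][r:r+(50 if n=="top" else 70),c:c+90],None,fx=k*1.75,fy=k*1.75,interpolation=cv2.INTER_CUBIC)
    h=((hullpts(n,S,(.446,-.116,-.267))/16/U-[c,r]+.5)*k*1.75).round().astype(int);cv2.polylines(im,[h],True,(0,0,255),1)
    h=((hullpts(n,shape("b",.062,.19,.004,0),(.446,-.116,-.267))/16/U-[c,r]+.5)*k*1.75).round().astype(int);cv2.polylines(im,[h],True,(0,255,0),1)
    o.append(im)
o=np.vstack(o);cv2.imwrite("pics/batov.png",cv2.resize(o,None,fx=600/o.shape[0],fy=600/o.shape[0]))
E
```

```text
fan [[ 0.6008 -0.3529  0.2649  0.0642]
 [ 0.5984 -0.3532  0.3305  0.0892]
 [ 0.6001 -0.3532  0.2619  0.0795]]
drive [[0.424  0.3577 0.2302 0.0494]
 [0.4221 0.3574 0.2179 0.0517]
 [0.4226 0.3572 0.2255 0.0582]]
```

View pics/batov.png

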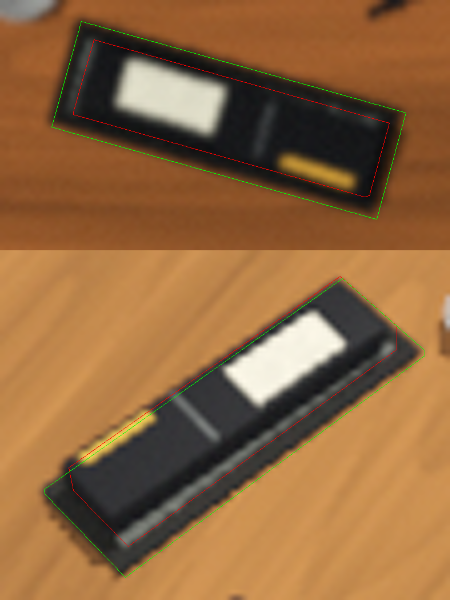

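Fan and drive are within about 4 mm and 0.04 rad of their pads. The battery's exposed outline is about 4 mm wide and uniform along its length, well inside 12 mm and square. I'll hand in.

```bash
python3 -c "
from workcell import env
s=env.read_state();print(s['clock'],abs(s['dq']).max(),s['wrist_force']);print(env.finish_job())"
```

```text
35.65 0.0051126940513395065 [ 0.21308231 -0.06922861  0.21180216]
the job is handed in; nothing more can be done
None
```

I finished the sort and handed it in at 35.7 s of the 144 s allowed, but `finish_job` gives no verdict, so success is not confirmed. The heat sink is on its outline in the holder, the hold-down arm is back over it, and the fan, battery and drive are on their pads. The gripper is open, clear of everything, and reads almost no force.

| Item | Last check from the camera images |
|---|---|
| Fan | About 3–4 mm off centre. The combined two-camera fit is under 0.03 rad off the outline, but the scene camera alone read 0.04 rad. |
| Drive | About 3 mm off centre, under 0.01 rad off the outline. |
| Battery | Square to its outline, but roughly 4–5 mm to one side with a thin strip of outline showing. This is inside the 12 mm limit, so I left it. |
| Heat sink | Covers its outline by eye; I made no numeric fit. |
| Hold-down arm | Pressed to its stop with about 4 N, and seen lying along the holder over the heat sink. |

The two cameras disagreed by about 2–3 mm, which is close to the stated calibration. I did not touch the purple heat sink or the orange drive.

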